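# Crank a coffee capsule into the ochre mug

## Task

Stand the ochre mug upright in the middle of the red pad under the capsule dispenser's chute, then turn the crank by its wooden grip clockwise, about two turns in one go without letting go midway, until the copper capsule in the chute drops into the mug. Let the crank do it: never touch the capsule with the robot. Do not tip the mug over, leave it on the pad, and leave the navy mug, the kettle and the canister where they stand.

Things in the scene. Friction and masses are not known exactly. Their poses are not given: they have to be found in the camera images.
- dispenser: White hand-cranked capsule dispenser, fixed to the dresser, upright; only place and yaw vary. Origin on the dresser top, mid-width; at yaw 0 x points away from the robot, y left, z up. Base x -80..120, y +-65 mm. Sloping front face (150 mm along the slope, 120 mm wide) tipped 35 degrees from level towards -x; its outward normal is (-sin35, 0, cos35) in this frame.
- crank_hub (a point): Point where the crank axis meets the sloping face, at (-10, 0, 175) mm in the dispenser's frame, with the dispenser's axes. The crank axis is the face's normal (-sin35, 0, cos35) in that frame.
- crank (a joint): Crank angle, rad; grows clockwise seen from outside the sloping face. At q the arm points along -cos q*(cos35,0,sin35) + sin q*(0,1,0) in the dispenser frame (0: down the slope). Starts -1.2..1.2, end stop 13.0, light friction 0.06 N m, stays where left. Drives the orange pusher 7.5 mm per rad; the capsule falls at about 11 to 11.6 rad.
- grip_mid (a point): Middle of the crank's wooden grip: 42 mm above the sloping face, 50 mm off the crank axis. It turns with the crank.
- mug_ochre: Ochre ceramic mug, about 0.18 kg, 66 mm outside diameter, 78 mm high, 4 mm wall, floor 5 mm. Origin at the centre of its underside; z up. Handle on its -y side, reaching 60 mm from the axis, a 9 mm round bar between heights 14 and 66 mm.
- mug_navy: Navy mug of the same shape, a bystander; stands where the ochre one might.
- pad (a point): Centre of the top of the round red silicone pad (90 mm across, 4 mm thick) where the mug must stand: (0, -180, 4) mm in the dispenser's frame, 15 mm out past the chute's lip. The lip overhangs a centred mug's rim by 18 mm in plan and passes 14 mm above it: bring the mug in low from the -y side, handle away from the chute.
- capsule_center (a point): Centre of the capsule, 10 mm above its underside.
- kettle: Chrome kettle, about 160 mm across and 180 mm high, spout and handle reaching 125 mm from the axis, origin at the centre of its underside; bystander.
- canister: Stainless canister with a clamp latch, 106 mm diameter, 152 mm high, origin at the centre of its underside; bystander.
- hopper (a point): Front lower edge (mid-width) of the steel hopper on the clear magazine tube behind the crank, at (30, 0, 312) mm in the dispenser's frame; hopper x 30..140, y +-55, z 312..375 mm, tube 52 mm across at x 87. A hand pointing straight down is blocked by it on the rear of the crank's circle; a tool along the crank axis (35 degrees off vertical) clears it.
- chute_lip (a point): Middle of the outer end of the chute's floor, at (0, -165, 99) mm in the dispenser's frame. The open level steel chute runs along -y from the housing side (y -55) to here: 34 mm wide inside, 40 mm outside, floor 3 mm thick with its top at z 99, side walls up to z 109 mm.
- grip: The free-spinning wooden grip, a smooth cylinder 24 mm in diameter, 46 mm long, parallel to the crank axis; its z points along it outward. Origin at its foot, 18 mm above the sloping face; its end is 64 mm above the face. The flat steel crank arm below it reaches 16 mm above the face.
- capsule: The loose copper capsule, a cylinder 30 mm in diameter, 20 mm tall, 15 g. Origin at the centre of its underside. Starts standing in the chute at about y -98 mm in the dispenser's frame.

How it is judged:
By the outcome, as a careful person would: the job done as asked, in the order asked, and still so for the second after the job is handed in, with the robot touching nothing.
It also fails if it takes over 72 s, if anything falls off the work surface, if the arm or the gripper's body presses on something with over 40 N, if the wrist force passes 120 N, or if a joint passes its speed limit or range.

## Robot

A 6-joint arm with a two-finger parallel gripper is mounted at the origin on the work surface. World frame = base frame: x ahead of the robot, y to its left, z up, the work surface at z = 0. Lengths are in mm, angles in rad, forces in N, time in s.
With the tool pointing down it reaches from about 400 to 925 mm from the base axis. Payload 12.5 kg.
Tool frame: the origin (TCP) lies at the very end of the fingers, on their centre line; the grasp point (between the pads) lies 19 mm behind it; z points along the fingers, y is the direction in which the jaws open and shut (so a half turn about z gives the same grasp; the last joint's range is limited). The gripper opens to 95 mm and grips with 3 to 60 N. Pads are 20 mm wide; open, the fingers measure 119 mm over their backs; the gripper's body (75 mm by 180 mm) begins 59 mm behind the grasp point.
Start: joints at [-1.346, 0.491, 1.559, -0, 1.092, -0.106], TCP at [203.023, -591.125, 214.661] pointing down, gripper open.
Joint ranges: [-3.1, 3.1], [-0.84, 2.19], [0.05, 2.79], [-1.13, 4.28], [0.06, 2.93], [-2.69, 2.69]. Speed limits (rad/s): [2.22, 2.22, 2.79, 3.14, 3.14, 3.14].

## Interface

Orientations are given as [roll, pitch, yaw] about the fixed x, y, z axes, in that order (R = Rz(yaw) Ry(pitch) Rx(roll)).
In Python, from cell import env gives the robot as it stands.
- The arm moves only by the shell command python3 -m pendant 'ROWS'. ROWS is JSON, a list that holds one entry, the list of rows, each a list of 5 numbers: the opening, from 0 (shut) to 1 (fully open), then the shift along the tool's x, y, z in m, then the turn about the tool's z in rad. A call has exactly 8 rows; each row is the pose to reach, as a shift and turn from the pose commanded when the call began, along the tool's axes at that moment; what a row does not reach only later rows make up. A row lasts 1/10 s, in which the tool goes at most 50 mm and 8.59 degrees, less where a joint would pass 70% of its speed; a pose out of reach is approached as far as the arm can. A call with a gripper value outside its range is refused whole. The fingers move at their own pace and stop on an object; the grip force is fixed at half the most. Time passes only in rows, so rows that repeat a pose let the fingers close, or fill a call up. It gives the time, the measured TCP pose, the force and the opening at its end, in the units of the state.
- env.state(): the state, without advancing time (a new reading comes with each control period).
- env.read_camera(name): name is "side" or "top"; returns a dict with "image" (420x560x3 uint8, blue, green, red), "range_z" (420x560 float32, mm along the optical axis (not along the pixel's ray), 0 where there is no reading), "fx", "fy", "cx", "cy" (pixels), "rvec" (rotation vector, rad) and "tvec" (3), from world to camera coordinates, as OpenCV has them. Camera axes: x right, y down, z forward; pixel columns grow to the right and rows downward; lengths in mm; the calibration is good to about 2 mm. A picture is of the moment at which its call begins.
- env.job_done(): hands the job in, once; it reports no verdict.
The state is a dict: "t": time; "joints": joint angles; "qvel": joint speeds; "tau": joint torques, N m; "eef_pos": TCP position; "tcp_rot": TCP orientation; "ft_force": force on the tool from outside, world axes, zero at the start; "moment": the same for the moment, N m; "opening": opening from 0.0 (shut) to 1.0 (fully open).
Only numpy, scipy, OpenCV 4.12 (cv2) and the standard library are available. Lean on these libraries where they do the work, as an engineer would, in place of code of your own. Each camera call takes 0.05 s, during which the arm holds its last target. There are 200 camera calls.

## Working session

There is one attempt and no reset: what is moved stays moved. The work goes in short steps, Python scripts to look and compute and a shell command to move; the robot and the scene stay as the last step left them, time stands still between calls to the robot, and variables do not carry over. Pictures are saved under pics/ and viewed, about 8 in all and at most 12, crops included, and the job is handed in when it is done.

```bash
ls; mkdir -p pics; cat > h.py <<'E'
import numpy as np, cv2
from cell import env
from scipy.spatial.transform import Rotation as R
def cam(n):
    c=env.read_camera(n); c['R']=cv2.Rodrigues(np.array(c['rvec'],float))[0]; c['t']=np.array(c['tvec'],float).ravel(); return c
def cloud(c):
    h,w=c['range_z'].shape; u,v=np.meshgrid(np.arange(w),np.arange(h)); z=c['range_z']
    p=np.stack([(u-c['cx'])/c['fx']*z,(v-c['cy'])/c['fy']*z,z],-1)
    return (p-c['t'])@c['R']
def ray(c,u,v,z):
    d=np.array([(u-c['cx'])/c['fx'],(v-c['cy'])/c['fy'],1])@c['R']; o=-c['t']@c['R']
    return o+d*(z-o[2])/d[2]
def proj(c,P):
    q=np.atleast_2d(P)@c['R'].T+c['t']; return np.c_[c['fx']*q[:,0]/q[:,2]+c['cx'],c['fy']*q[:,1]/q[:,2]+c['cy']]
def tool():
    s=env.state(); return np.array(s['eef_pos']),R.from_euler('xyz',s['tcp_rot']).as_matrix(),s
E
python3 - <<'E'
from h import *
for n in('top','side'):
    c=cam(n); cv2.imwrite(f'pics/{n}0.png',c['image']); print(n,-c['t']@c['R'],c['R'][2],c['fx'])
    np.savez(f'{n}0.npz',**c)
print(env.state())
E
```

```text
pics
top [ 155.34089291  -40.72165915 1878.50187545] [ 0.22887804 -0.00446733 -0.97344485] 479.4039487212239
side [-52.41643691 851.8211335  952.42090127] [ 0.45656887 -0.68069135 -0.57289105] 425.9028694418571
{'t': 0.1, 'joints': array([-1.34559367e+00,  4.91513472e-01,  1.55935834e+00,  1.41515395e-05,
        1.09167196e+00, -1.05600742e-01]), 'qvel': array([ 1.85089284e-03, -3.12547868e-03,  2.93332130e-05,  7.69847091e-04,
       -2.92751270e-04,  2.22943486e-03]), 'tau': array([ 3.12097720e-03, -6.13620830e+01, -2.58606094e+01,  6.93885447e-02,
        4.69797326e-02, -5.16624891e-05]), 'eef_pos': array([ 202.98313418, -590.9174047 ,  214.12174888]), 'tcp_rot': array([-3.14064816e+00, -1.12733833e-04,  3.30796820e-01]), 'ft_force': array([ 0.20135353,  0.71104748, -0.57941839]), 'moment': array([-0.01714628,  0.02050334,  0.0195487 ]), 'opening': 0.998176386343434}
```

View pics/top0.png

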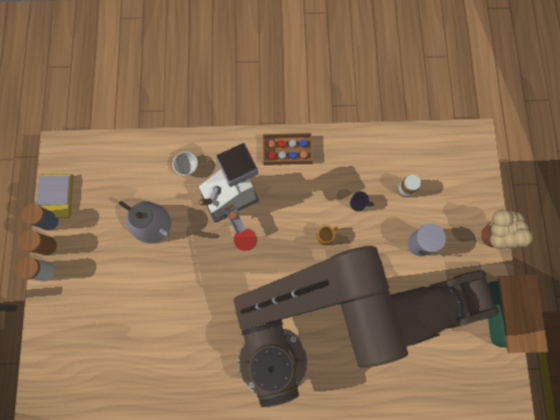

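View pics/side0.png

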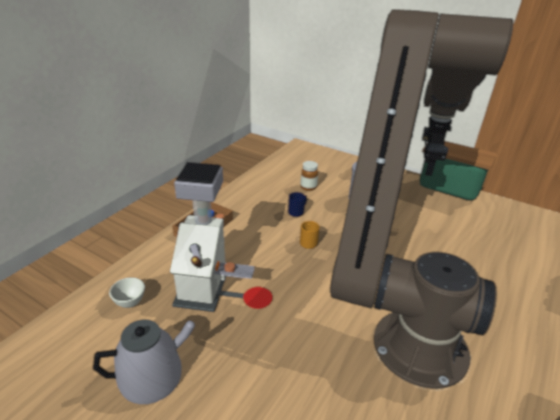

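The top view shows the pad at (245,240), the ochre mug at (327,235) with its handle up-right, the dispenser around (230,190), the grip at about (207,200), and the capsule at (234,214). The side view shows the pad at (258,297), the ochre mug at (310,235), and the grip at (196,260).

```bash
python3 - <<'E'
from h import *
C={n:dict(np.load(f'{n}0.npz')) for n in('top','side')}
def mask(c,lo,hi,box=None,minpix=8):
    m=cv2.inRange(cv2.cvtColor(c['image'],cv2.COLOR_BGR2HSV),lo,hi)
    if box: k=np.zeros_like(m);k[box[1]:box[3],box[0]:box[2]]=1;m=m*k
    return m>0
for n,pb,ob in(('top',(225,222,265,255),(310,220,345,250)),('side',(235,280,280,312),(292,215,328,252))):
    c=C[n];P=cloud(c)
    m=mask(c,(170,120,80),(180,255,255),pb)|mask(c,(0,150,80),(6,255,255),pb)
    q=P[m];q=q[(abs(q[:,2]-4)<15)]; v,u=np.nonzero(m)
    print(n,'pad',m.sum(),u.min(),u.max(),v.min(),v.max(),'mean',q.mean(0),'minmax',q.min(0),q.max(0))
    (cx,cy),r,_=cv2.fitEllipse(cv2.convexHull(np.c_[u,v].astype(np.int32))); print(' ell',cx,cy,r,ray(c,cx,cy,4))
    m=mask(c,(10,130,50),(28,255,255),ob); q=P[m]; q=q[q[:,2]>12]
    print(' mug',len(q),q[:,2].min(),q[:,2].max(), ray(c,*[np.nonzero(m)[1].mean(),np.nonzero(m)[0].mean()],40))
    top=q[q[:,2]>72]; print(' rim',len(top),np.median(top,0),top.min(0),top.max(0))
    # circle fit on upper rim + handle
    for a in q[np.argsort(q[:,1])[:6]]: print('  lowy',a.round())
    for a in q[np.argsort(-q[:,0])[:4]]: print('  hix',a.round())
    # dispenser cloud
    h=P.reshape(-1,3); h=h[(h[:,0]>500)&(h[:,0]<900)&(h[:,1]>0)&(h[:,1]<330)]
    hop=h[(h[:,2]>365)&(h[:,2]<385)]; print(' hoppertop',len(hop), cv2.minAreaRect(hop[:,:2].astype(np.float32)) if len(hop) else 0, np.median(hop,0))
    ch=P[200:245,225:250].reshape(-1,3) if n=='top' else P[255:285,220:262].reshape(-1,3)
    ch=ch[(ch[:,2]>90)&(ch[:,2]<125)];print(' chute',len(ch),cv2.minAreaRect(ch[:,:2].astype(np.float32)))
    cv2.imwrite(f'pics/z_{n}.png',cv2.resize(c['image'][135:260,170:350] if n=='top' else c['image'][150:320,150:340],None,fx=4,fy=4 if n=='top' else 3.5,interpolation=cv2.INTER_CUBIC))
E
python3 -c "
import cv2;a=cv2.imread('pics/z_top.png');print(a.shape)"
```

```text
top pad 350 234 255 229 249 mean [463.89171648  97.0224926    3.46636846] minmax [425.76804703  56.81928356 -10.98902799] [507.94944059 140.54583209  16.19976524]
 ell 244.63572692871094 239.1675262451172 (21.492067337036133, 21.84061622619629) [465.91956376  98.05489782   4.        ]
 mug 162 12.107966825224983 87.33734351513728 [ 468.74384448 -220.58860062   40.        ]
 rim 59 [ 464.93816037 -216.21508151   77.06066213] [ 432.77637721 -247.54186406   72.06329311] [ 496.55913556 -182.75078265   87.33734352]
  lowy [ 497. -265.   42.]
  lowy [ 491. -262.   32.]
  lowy [ 489. -259.   20.]
  lowy [ 493. -258.   64.]
  lowy [ 489. -258.   64.]
  lowy [ 496. -256.   51.]
  hix [ 497. -265.   42.]
  hix [ 497. -219.   72.]
  hix [ 496. -211.   74.]
  hix [ 496. -256.   51.]
 hoppertop 947 ((661.5764770507812, 97.80390930175781), (109.18169403076172, 107.687744140625), 25.275041580200195) [660.77127568  98.72679259 374.50320636]
 chute 329 ((537.9306640625, 110.94049835205078), (113.34561920166016, 81.58792877197266), 24.544315338134766)
side pad 494 243 271 287 308 mean [461.96398621 10
[... 316 characters left out ...]
0.        ]
 rim 80 [ 459.05785389 -211.04901499   76.13000559] [ -52.41643691 -248.69077302   72.0143728 ] [493.72071077 851.8211335  952.42090127]
  lowy [ 462. -251.   64.]
  lowy [ 472. -251.   43.]
  lowy [ 470. -250.   62.]
  lowy [ 458. -250.   66.]
  lowy [ 461. -250.   57.]
  lowy [ 464. -250.   43.]
  hix [ 494. -220.   74.]
  hix [ 493. -226.   71.]
  hix [ 493. -221.   57.]
  hix [ 492. -219.   62.]
 hoppertop 786 ((659.3999633789062, 98.51006317138672), (104.70757293701172, 107.35894775390625), 23.517019271850586) [654.93891528 106.16168231 373.97786863]
 chute 440 ((537.366455078125, 125.12034606933594), (136.67691040039062, 73.78927612304688), 0.5419319272041321)
(500, 720, 3)
```

View pics/z_top.png

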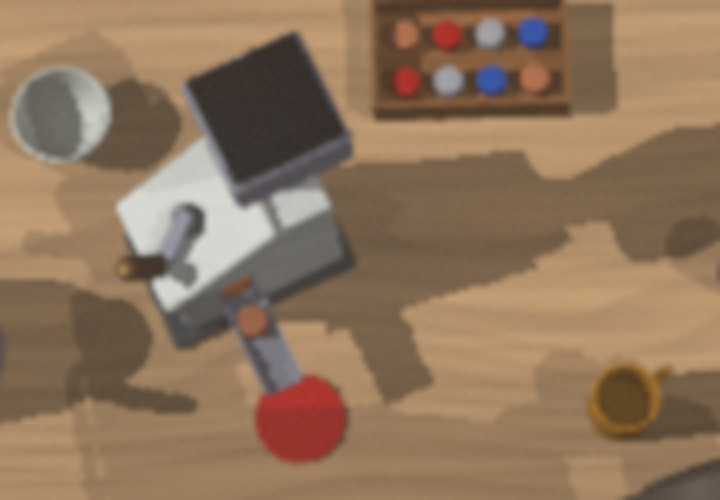

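View pics/z_side.png

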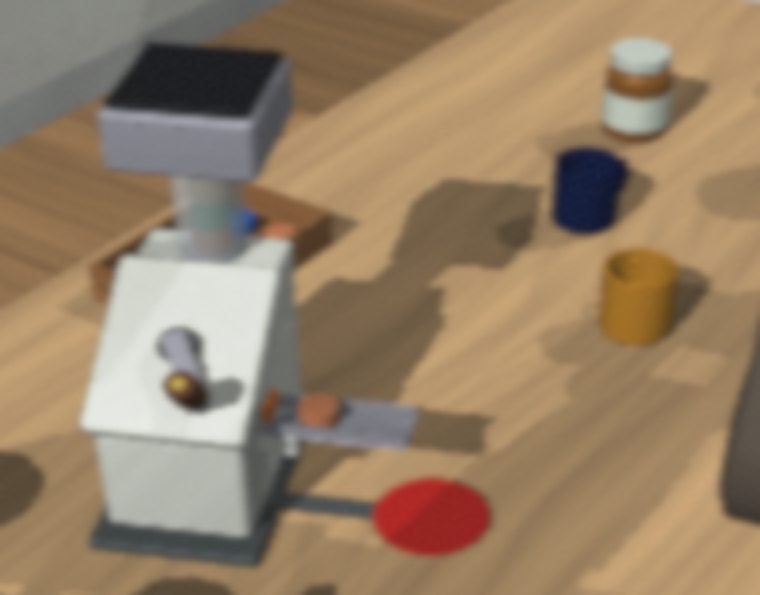

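```bash
python3 - <<'E'
from h import *
C={n:dict(np.load(f'{n}0.npz')) for n in('top','side')}
p,Rm,s=tool(); print(p,Rm.round(3).tolist())
P=cloud(C['side']).reshape(-1,3); P=P[C['side']['range_z'].ravel()>0]
q=(P-p)@Rm
for z in range(-20,-330,-20):
    m=(abs(q[:,0])<150)&(abs(q[:,1])<150)&(q[:,2]>z-20)&(q[:,2]<=z); a=q[m]
    if len(a): print(z,len(a),'x',a[:,0].min().round(),a[:,0].max().round(),'y',a[:,1].min().round(),a[:,1].max().round())
# grip end triangulation
A=[];b=[]
for n,u,v in(('top',200.7,202.),('side',195.,259.5)):
    c=C[n];o=-c['t']@c['R'];d=np.array([(u-c['cx'])/c['fx'],(v-c['cy'])/c['fy'],1])@c['R'];d/=np.linalg.norm(d)
    M=np.eye(3)-np.outer(d,d);A.append(M);b.append(M@o)
X=np.linalg.solve(sum(A),sum(b)); print('grip end',X,[np.linalg.norm(A[i]@X-b[i]) for i in(0,1)])
yaw=np.radians(-65.1); D=R.from_euler('z',yaw).as_matrix(); O=np.array([626.5,174.5,0])
l=(X-O)@D-[-10,0,175]; th=np.radians(35)
e=np.array([np.cos(th),0,np.sin(th)]);nn=np.array([-np.sin(th),0,np.cos(th)])
print('disp',l,'height',l@nn,'rad',np.hypot(l@e,l[1]),'q',np.arctan2(l[1],-l@e))
q0=np.arctan2(l[1],-l@e); E=O+D@(np.array([-10,0,175])+50*(-np.cos(q0)*e+np.sin(q0)*np.array([0,1,0]))+64*nn)
H=O+D@np.array([-10,0,175])
for n in C: print(n,'end',proj(C[n],E),'hub',proj(C[n],H),'pad',proj(C[n],O+D@[0,-180,4]),'lip',proj(C[n],O+D@[0,-165,109]),'hop',proj(C[n],O+D@[30,0,312]))
E
```

```text
[ 202.98313418 -590.9174047   214.12174888] [[0.946, 0.325, -0.0], [0.325, -0.946, 0.001], [0.0, -0.001, -1.0]]
-20 37 x -13.0 11.0 y -62.0 -46.0
-40 40 x -13.0 12.0 y -63.0 -52.0
-60 32 x -30.0 33.0 y -86.0 -54.0
-80 169 x -35.0 35.0 y -88.0 77.0
-100 213 x -34.0 35.0 y -95.0 88.0
-120 168 x -34.0 30.0 y -96.0 79.0
-140 94 x -23.0 25.0 y -55.0 4.0
-160 168 x -37.0 35.0 y -56.0 -0.0
-180 148 x -38.0 37.0 y -43.0 21.0
-200 131 x -39.0 39.0 y -47.0 11.0
-220 189 x -59.0 63.0 y -45.0 -6.0
-240 85 x -53.0 67.0 y -83.0 -6.0
-260 56 x -52.0 71.0 y -139.0 -19.0
-280 218 x -48.0 72.0 y -148.0 0.0
-300 105 x -49.0 73.0 y -150.0 7.0
-320 28 x -48.0 73.0 y -139.0 -35.0
grip end [571.16714846 238.94983258 200.92567052] [np.float64(2.3619685529845476), np.float64(2.3619685529845063)]
disp [-71.75594702 -23.05364411  25.92567052] height 62.394586386657224 rad 49.59276580972769 q -0.48347536509781364
top end [[200.70705331 202.68157158]] hub [[217.38772079 190.30238672]] pad [[244.47680792 239.84476866]] lip [[240.61221713 231.80471361]] hop [[222.76469292 174.74997612]]
side end [[194.03876375 259.25905841]] hub [[194.2813331  248.75947366]] pad [[257.39427766 296.45986116]] lip [[252.31061015 270.20516087]] hop [[194.24287759 200.76616648]]
```

```bash
python3 -m pendant '[[[1,0.02,-0.015,0,-0.12],[1,0.06,-0.044,0,-0.26],[1,0.1,-0.073,0,-0.4],[1,0.14,-0.103,0,-0.54],[1,0.18,-0.132,0,-0.68],[1,0.22,-0.162,0,-0.82],[1,0.26,-0.19,0,-0.96],[1,0.3,-0.22,0,-1.1]]]'; python3 - <<'E'
from h import *
p,M,s=tool();print(p,s['tcp_rot'],'delta',(np.array([463,-216,120])-p)@M, 'turn',s['tcp_rot'][2]-np.radians(124.5))
E
```

```text
t: 0.9
eef_pos: [416.1, -283.9, 214.6]
tcp_rot: [3.142, 0.0, 1.436]
ft_force: [0.5, -1.8, -0.9]
opening: 1.001
[ 416.09381932 -283.89637279  214.60195914] [3.14156113e+00 7.78925747e-05 1.43629851e+00] delta [73.58033088 37.37517261 94.5974063 ] turn -0.7366364111060406
```

```bash
python3 -m pendant '[[[1,0.012,0.006,0,-0.12],[1,0.025,0.012,0,-0.24],[1,0.038,0.019,0.01,-0.36],[1,0.052,0.026,0.025,-0.48],[1,0.064,0.033,0.04,-0.6],[1,0.0736,0.0374,0.055,-0.7],[1,0.0736,0.0374,0.068,-0.737],[1,0.0736,0.0374,0.075,-0.737]]]'; python3 - <<'E'
from h import *
p,M,s=tool()
print(p,s['tcp_rot'],'delta',(np.array([463,-216,42])-p)@M)
for n in('top','side'):
    c=cam(n); P=cloud(c); hs=cv2.cvtColor(c['image'],cv2.COLOR_BGR2HSV); m=cv2.inRange(hs,(10,130,50),(28,255,255))>0
    q=P[m]; q=q[(c['range_z'][m]>0)&(abs(q[:,0]-465)<70)&(abs(q[:,1]+220)<70)]
    if len(q): print(n,len(q),q.min(0),q.max(0))
    cv2.imwrite(f'pics/{n}1.png',cv2.resize(c['image'][170:300,230:420],None,fx=4,fy=4))
E
```

```text
t: 1.7
eef_pos: [462.4, -217.5, 138.5]
tcp_rot: [-3.141, -0.001, 2.169]
ft_force: [0.0, -0.5, -0.7]
opening: 0.999
[ 462.35594169 -217.45053198  138.50223883] [-3.14086965e+00 -1.46061666e-03  2.16883132e+00] delta [ 0.69521173  1.41872722 96.50235669]
side 485 [ 428.79961157 -271.20163916   -1.77580454] [ 493.69179833 -179.61505032  270.97821484]
```

View pics/side1.png

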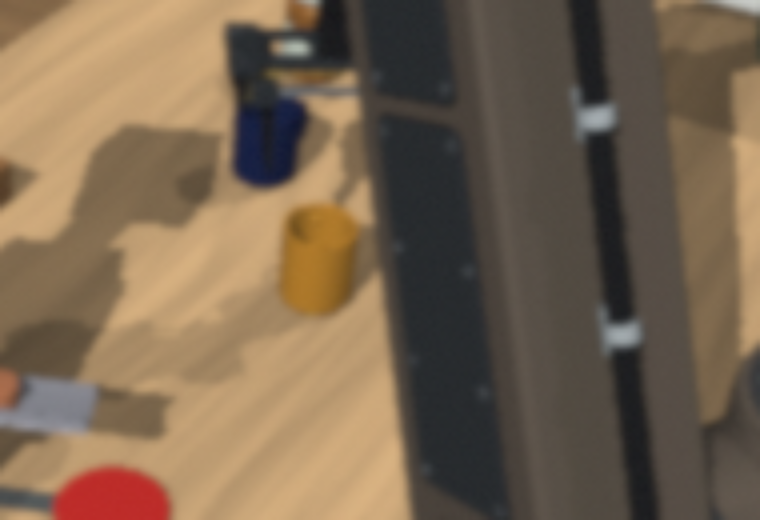

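The side view shows the mug untouched at (310,235), with the gripper above and behind it. I'll descend and grip.

```bash
python3 -m pendant '[[[1,0.0007,0.0014,0.01,0],[1,0.0007,0.0014,0.03,0],[1,0.0007,0.0014,0.05,0],[1,0.0007,0.0014,0.07,0],[1,0.0007,0.0014,0.085,0],[1,0.0007,0.0014,0.096,0],[1,0.0007,0.0014,0.0965,0],[0.5,0.0007,0.0014,0.0965,0]]]'; python3 -m pendant '[[[0.5,0,0,0,0],[0.5,0,0,0,0],[0.5,0,0,0,0],[0.5,0,0,0,0],[0.5,0,0,0,0],[0.5,0,0,0,0],[0.5,0,0,0,0],[0.5,0,0,0,0]]]';  python3 -c "
from h import *
p,M,s=tool();print(p,s['opening'])
c=cam('side');cv2.imwrite('pics/g.png',c['image'])"
```

```text
t: 2.6
eef_pos: [463.5, -216.7, 43.3]
tcp_rot: [3.142, 0.0, 2.167]
ft_force: [-0.8, -0.6, 0.7]
opening: 0.955
t: 3.4
eef_pos: [463.5, -216.7, 43.5]
tcp_rot: [3.141, 0.001, 2.168]
ft_force: [-1.7, 1.0, 5.1]
opening: 0.674
[ 463.52451018 -216.67992008   43.52020871] 0.6743814469756819
```

```bash
python3 -m pendant '[[[0.3,0,0,-0.004,0],[0.3,0,0,-0.01,0],[0.3,0.015,0.007,-0.01,0.08],[0.3,0.035,0.017,-0.01,0.2],[0.3,0.06,0.03,-0.01,0.33],[0.3,0.085,0.042,-0.01,0.46],[0.3,0.11,0.055,-0.01,0.59],[0.3,0.135,0.067,-0.01,0.72]]]'; python3 - <<'E'
from h import *
p,M,s=tool(); yw=np.radians(24.9)
print(p,s['tcp_rot'],'delta',(np.array([423,80.6,53])-p)@M,'turn',s['tcp_rot'][2]-yw)
E
```

```text
t: 4.25
eef_pos: [442.7, -66.3, 53.4]
tcp_rot: [3.141, 0.0, 1.442]
ft_force: [1.1, -0.8, -2.3]
opening: 0.674
[442.73427243 -66.28691394  53.44660484] [3.14128436e+00 1.17056228e-04 1.44221633e+00] delta [143.1439633  -38.40621681   0.41800846] turn 1.0076293431282841
```

```bash
python3 -m pendant '[[[0.3,0.02,-0.005,0,0.13],[0.3,0.04,-0.01,0,0.27],[0.3,0.06,-0.016,0,0.41],[0.3,0.08,-0.022,0,0.55],[0.3,0.1,-0.027,0,0.69],[0.3,0.12,-0.032,0,0.83],[0.3,0.135,-0.036,0,0.95],[0.3,0.143,-0.0384,0,1.0076]]]'; python3 -m pendant '[[[0.3,0,0,0,0],[0.3,0,0,0,0],[0.3,0,0,0,0],[0.3,0,0,0,0],[0.3,0,0,0,0],[0.3,0,0,0,0],[0.3,0,0,0,0],[0.3,0,0,0,0]]]'; python3 - <<'E'
from h import *
p,M,s=tool();print(p,s['tcp_rot'])
for n in('top','side'):
    c=cam(n); P=cloud(c); hs=cv2.cvtColor(c['image'],cv2.COLOR_BGR2HSV); m=cv2.inRange(hs,(10,130,50),(28,255,255))>0
    q=P[m]; q=q[(c['range_z'][m]>0)&(abs(q[:,0]-423)<75)&(abs(q[:,1]-80)<75)&(q[:,2]>14)&(q[:,2]<100)]
    l=(q-p)@M
    if len(q):
        print(n,len(q),'tool x',np.percentile(l[:,0],[2,50,98]),'y',np.percentile(l[:,1],[2,50,98]),'ztop',np.percentile(q[:,2],[2,98]))
        r=l[q[:,2]>74]; print(len(r), r[:,:2].min(0) if len(r) else 0,r[:,:2].max(0) if len(r) else 0)
    cv2.imwrite(f'pics/{n}2.png',cv2.resize(c['image'][220:330,180:320],None,fx=5,fy=5))
print('to pad',(np.array([464,99.5,47.5])-p)@M)
E
```

```text
t: 5.05
eef_pos: [422.2, 80.4, 53.4]
tcp_rot: [3.141, -0.0, 0.437]
ft_force: [0.5, -0.5, -1.7]
opening: 0.674
t: 5.85
eef_pos: [422.4, 79.3, 53.1]
tcp_rot: [3.142, 0.0, 0.44]
ft_force: [0.7, 0.0, -2.0]
opening: 0.677
[422.35116935  79.29644313  53.09448354] [3.14150261e+00 1.12282777e-05 4.40241217e-01]
side 347 tool x [-55.16850802 -13.76962683  29.36036911] y [-39.45429841 -24.80252092   0.26335771] ztop [15.89055958 83.61309055]
28 [-48.320588   -42.62319958] [15.95910259  0.39445137]
to pad [46.28753257 -0.52865944  5.59391623]
```

View pics/side2.png

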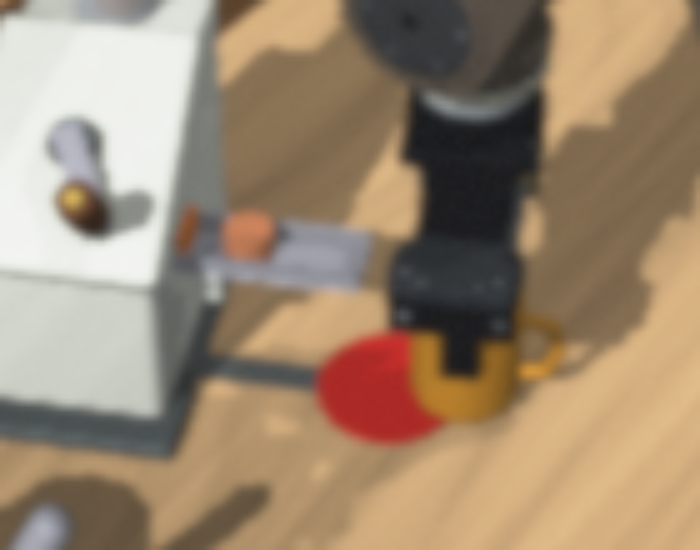

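The mug is upright and centred in the fingers (side view about (272,295)). Its handle points away from the chute. I'll slide it in and lower it.

```bash
python3 -m pendant '[[[0.3,0.006,0,0,0.005],[0.3,0.016,0,0,0.005],[0.3,0.026,0,0,0.005],[0.3,0.036,-0.0005,0,0.005],[0.3,0.043,-0.0005,0,0.005],[0.3,0.0463,-0.0005,0,0.005],[0.3,0.0463,-0.0005,0.003,0.005],[0.3,0.0463,-0.0005,0.0056,0.005]]]'; python3 -m pendant '[[[0.3,0,0,0,0],[0.3,0,0,0,0],[0.75,0,0,0,0],[0.85,0,0,0,0],[1,0,0,0,0],[1,0,0,0,0],[1,0,0,0,0],[1,0,0,0,0]]]';python3 - <<'E'
from h import *
p,M,s=tool();print(p,s['tcp_rot'][2],s['opening'])
c=cam('side');cv2.imwrite('pics/s3.png',cv2.resize(c['image'][220:330,180:320],None,fx=5,fy=5))
E
```

```text
t: 6.75
eef_pos: [463.8, 99.5, 47.4]
tcp_rot: [3.142, 0.0, 0.435]
ft_force: [-5.2, 3.0, 42.1]
opening: 0.675
t: 7.55
eef_pos: [464.0, 99.5, 47.5]
tcp_rot: [3.141, -0.0, 0.435]
ft_force: [-0.2, 0.2, 0.4]
opening: 0.998
[464.01522119  99.51562362  47.51829902] 0.43516060850462557 0.9983707631687506
```

View pics/s3.png

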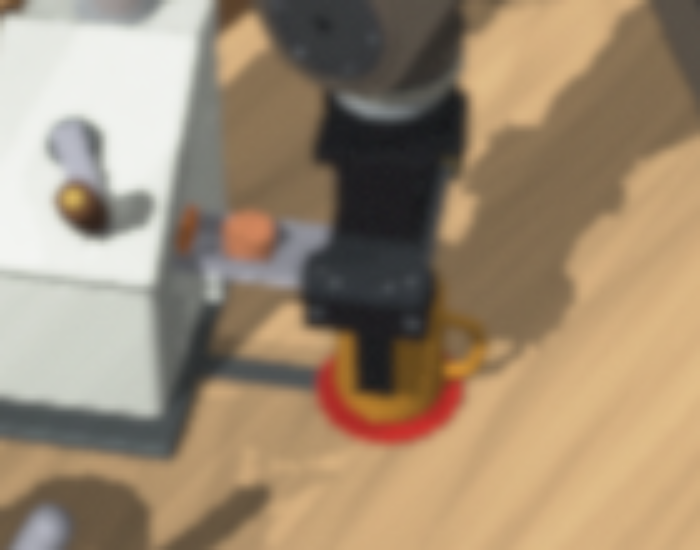

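The mug stands centred on the red pad (side view about (257,295)), handle away from the chute. Next I'll lift clear and work out the crank moves.

```bash
python3 -m pendant '[[[1,0,0,-0.015,0],[1,0,0,-0.05,0],[1,0,0,-0.095,0],[1,0,0,-0.14,0],[1,0,0,-0.185,-0.12],[1,0,0,-0.23,-0.26],[1,0,0,-0.26,-0.4],[1,0,0,-0.272,-0.54]]]'; cat > fr.py <<'E'
from h import *
yaw=np.radians(-65.1); D=R.from_euler('z',yaw).as_matrix(); O=np.array([626.5,174.5,0])
th=np.radians(35);e=np.array([np.cos(th),0,np.sin(th)]);nn=np.array([-np.sin(th),0,np.cos(th)]);H=np.array([-10,0,175.])
OFF=np.array([-42,0,29.])
def tcp(q): return O+D@(H+50*(-np.cos(q)*e+np.sin(q)*np.array([0,1,0]))+OFF)
E
python3 - <<'E'
from fr import *
p,M,s=tool();g=tcp(-.483);print(p,s['tcp_rot'][2],'target',g,'delta',(g-p)@M,'turn',s['tcp_rot'][2]-np.radians(114.9))
for n in('top','side'):
    c=cam(n);P=cloud(c).reshape(-1,3);P=P[c['range_z'].ravel()>0];l=(P-O)@D
    h=l[(abs(l[:,2]-343)<22)&(l[:,0]>0)&(l[:,0]<160)&(abs(l[:,1])<65)]; t=l[(abs(l[:,2]-375)<6)&(l[:,0]>0)&(l[:,0]<160)&(abs(l[:,1])<65)]
    for a in(h,t): 
        if len(a): print(n,len(a),np.percentile(a[:,0],[1,5,50,95,99]),np.percentile(a[:,1],[1,5,95,99]))
E
```

```text
t: 8.4
eef_pos: [464.4, 99.6, 322.7]
tcp_rot: [3.138, -0.003, 0.981]
ft_force: [0.4, -0.5, -1.2]
opening: 1.0
[464.44577024  99.61751523 322.71709378] 0.9810118476079204 target [568.27091912 244.78959155 178.60187492] delta [177.97928291   5.00080024 144.64493231] turn -1.0243714629335643
top 210 [ 29.43655242  29.64268553  78.23561343 137.75276301 139.22643181] [-55.12060634 -54.18070183  40.52332966  55.57810315]
top 808 [ 34.55850328  38.2628294   83.31516642 129.35297498 133.59731075] [-49.02920592 -44.95282068  45.81812918  50.50031366]
side 721 [ 27.11746424  28.33990247  31.97000487 110.82592336 130.86249414] [-55.66654971 -54.95383832  45.82794884  52.38781158]
side 701 [ 34.17334055  36.28123533  77.86252075 127.40706978 132.87498457] [-49.22630304 -46.33456882  43.91925239  48.23059736]
```

```bash
python3 -m pendant '[[[1,0.015,0,0,-0.12],[1,0.04,0.001,0,-0.26],[1,0.07,0.002,0,-0.4],[1,0.1,0.003,0,-0.54],[1,0.13,0.004,0.01,-0.68],[1,0.155,0.0045,0.025,-0.82],[1,0.17,0.005,0.045,-0.95],[1,0.178,0.005,0.06,-1.024]]]';python3 -m pendant '[[[1,0,0,0,0],[1,0,0,0,0],[1,0,0,0,0],[1,0,0,0,0],[1,0,0,0,0],[1,0,0,0,0],[1,0,0,0,0],[1,0,0,0,0]]]'; python3 - <<'E'
from fr import *
p,M,s=tool();g=tcp(-.483);print(p,s['tcp_rot'],'delta',(g-p)@M,'turn',s['tcp_rot'][2]-np.radians(114.9))
for n in('top','side'):
    c=cam(n);cv2.imwrite(f'pics/{n}4.png',cv2.resize(c['image'][150:320,130:330],None,fx=4,fy=3.5))
E
```

```text
t: 9.3
eef_pos: [567.9, 245.0, 256.3]
tcp_rot: [-3.138, -0.0, 2.0]
ft_force: [-0.8, -0.1, -0.3]
opening: 0.999
t: 10.1
eef_pos: [568.0, 244.1, 259.6]
tcp_rot: [3.141, 0.0, 1.999]
ft_force: [-0.3, 0.9, -0.4]
opening: 0.998
[567.98427292 244.06301835 259.59855   ] [3.14145265e+00 1.10899986e-04 1.99896966e+00] delta [ 0.55094656  0.55110988 80.99669243] turn -0.006413646690530683
```

View pics/side4.png

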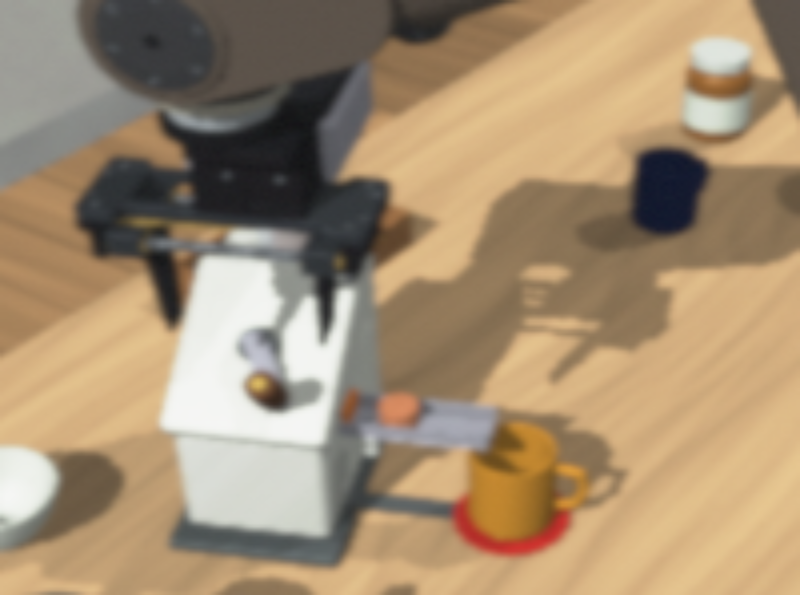

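The side view shows the mug on the pad with the chute lip over its rim. The open fingers straddle the grip, whose end is at about (196,260). I'll descend and clamp.

```bash
python3 -m pendant '[[[1,0.0005,0.0005,0.01,-0.006],[1,0.0005,0.0005,0.025,-0.006],[1,0.0005,0.0005,0.042,-0.006],[1,0.0005,0.0005,0.06,-0.006],[1,0.0005,0.0005,0.074,-0.006],[1,0.0005,0.0005,0.081,-0.006],[0.6,0.0005,0.0005,0.081,-0.006],[0.4,0.0005,0.0005,0.081,-0.006]]]';python3 -m pendant '[[[0.3,0,0,0,0],[0.25,0,0,0,0],[0.2,0,0,0,0],[0.1,0,0,0,0],[0.1,0,0,0,0],[0.1,0,0,0,0],[0.1,0,0,0,0],[0.1,0,0,0,0]]]'; python3 - <<'E'
from fr import *
p,M,s=tool();g=tcp(-.483);print(p,s['tcp_rot'],s['opening'],s['ft_force'],'delta',(g-p)@M)
for n in('top','side'):
    c=cam(n);cv2.imwrite(f'pics/{n}5.png',cv2.resize(c['image'][190:290,150:250],None,fx=6,fy=6))
E
```

```text
t: 11.0
eef_pos: [568.5, 244.8, 178.9]
tcp_rot: [3.141, 0.0, 2.005]
ft_force: [0.1, -0.2, -0.3]
opening: 0.883
t: 11.8
eef_pos: [568.4, 244.8, 178.5]
tcp_rot: [3.141, 0.0, 2.005]
ft_force: [0.7, -0.3, -0.5]
opening: 0.242
[568.38552083 244.77115598 178.52253927] [3.14127539e+00 1.47014674e-04 2.00519864e+00] 0.24173752659579725 [ 0.70049467 -0.28014272 -0.45977013] delta [ 0.06494387 -0.09617358 -0.07937571]
```

View pics/side5.png

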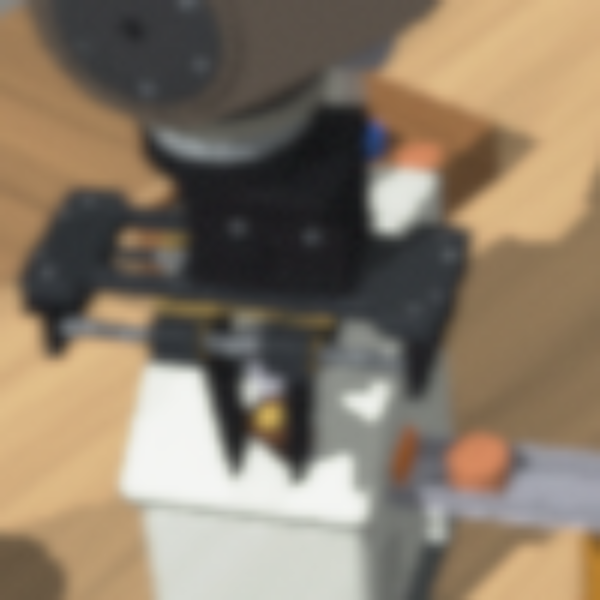

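The side view shows the grip clamped between the fingers with its brass end at about (195,260). The opening reads 23 mm.

```bash
python3 - <<'E'
import numpy as np
for a,st,n in((-27.7,15,8),(92.3,10,8),(172.3,15,8),(292.3,15,8),(52.3,15,8),(292.3,5.7,8)):
    t=np.radians(a+st*np.arange(1,n+1));a0=np.radians(a)
    print(a,[[.1,round(.04096*(np.cos(x)-np.cos(a0)),4),round(.05*(np.sin(x)-np.sin(a0)),4),round(.02868*(np.cos(x)-np.cos(a0)),4),0] for x in t])
E
```

```text
-27.7 [[0.1, np.float64(0.0037), np.float64(0.0122), np.float64(0.0026), 0], [0.1, np.float64(0.0047), np.float64(0.0252), np.float64(0.0033), 0], [0.1, np.float64(0.0028), np.float64(0.0381), np.float64(0.002), 0], [0.1, np.float64(-0.0016), np.float64(0.05), np.float64(-0.0012), 0], [0.1, np.float64(-0.0085), np.float64(0.06), np.float64(-0.0059), 0], [0.1, np.float64(-0.0172), np.float64(0.0675), np.float64(-0.0121), 0], [0.1, np.float64(-0.0273), np.float64(0.072), np.float64(-0.0191), 0], [0.1, np.float64(-0.0379), np.float64(0.0732), np.float64(-0.0265), 0]]
92.3 [[0.1, np.float64(-0.0071), np.float64(-0.0011), np.float64(-0.005), 0], [0.1, np.float64(-0.0139), np.float64(-0.0037), np.float64(-0.0097), 0], [0.1, np.float64(-0.0202), np.float64(-0.0077), np.float64(-0.0142), 0], [0.1, np.float64(-0.0259), np.float64(-0.013), np.float64(-0.0182), 0], [0.1, np.float64(-0.0308), np.float64(-0.0194), np.float64(-0.0215), 0], [0.1, np.float64(-0.0346), np.float64(-0.0267), np.float64(-0.0242), 0], [0.1, np.float64(-0.0374), np.float64(-0.0348), np.float64(-0.0262), 0], [0.1, np.float
[... 1632 characters left out ...]
p.float64(-0.0628), np.float64(-0.0203), np.float64(-0.044), 0], [0.1, np.float64(-0.0656), np.float64(-0.0329), np.float64(-0.046), 0]]
292.3 [[0.1, np.float64(0.0037), np.float64(0.0021), np.float64(0.0026), 0], [0.1, np.float64(0.0072), np.float64(0.0047), np.float64(0.005), 0], [0.1, np.float64(0.0105), np.float64(0.0076), np.float64(0.0073), 0], [0.1, np.float64(0.0135), np.float64(0.011), np.float64(0.0094), 0], [0.1, np.float64(0.0162), np.float64(0.0147), np.float64(0.0113), 0], [0.1, np.float64(0.0186), np.float64(0.0187), np.float64(0.013), 0], [0.1, np.float64(0.0207), np.float64(0.0229), np.float64(0.0145), 0], [0.1, np.float64(0.0224), np.float64(0.0274), np.float64(0.0157), 0]]
```

```bash
python3 -m pendant '[[[0.1,0.0037,0.0122,0.0026,0],[0.1,0.0047,0.0252,0.0033,0],[0.1,0.0028,0.0381,0.002,0],[0.1,-0.0016,0.05,-0.0012,0],[0.1,-0.0085,0.06,-0.0059,0],[0.1,-0.0172,0.0675,-0.0121,0],[0.1,-0.0273,0.072,-0.0191,0],[0.1,-0.0379,0.0732,-0.0265,0]]]'; python3 - <<'E'
from fr import *
p,M,s=tool();print('err',(tcp(np.radians(92.3))-p)@M,s['opening'],s['ft_force']@M)
c=cam('side');cv2.imwrite('pics/side6.png',cv2.resize(c['image'][170:320,130:290],None,fx=4,fy=4))
E
```

```text
t: 12.7
eef_pos: [651.6, 241.1, 205.4]
tcp_rot: [3.141, -0.0, 2.005]
ft_force: [-0.2, 1.6, -1.2]
opening: 0.242
err [ 0.48336238 -0.82444359  0.22072461] 0.24165658531966597 [1.53125396 0.45859945 1.21332701]
```

View pics/side6.png

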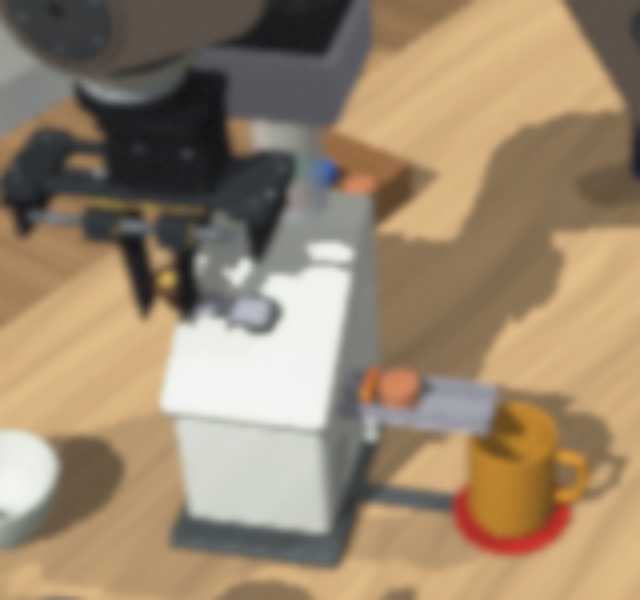

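The crank follows: grip still clamped at about (172,240), and the pusher has reached the capsule. Forces are about 2 N.

```bash
python3 -m pendant '[[[0.1,-0.0071,-0.0011,-0.005,0],[0.1,-0.0139,-0.0037,-0.0097,0],[0.1,-0.0202,-0.0077,-0.0142,0],[0.1,-0.0259,-0.013,-0.0182,0],[0.1,-0.0308,-0.0194,-0.0215,0],[0.1,-0.0346,-0.0267,-0.0242,0],[0.1,-0.0374,-0.0348,-0.0262,0],[0.1,-0.0389,-0.0433,-0.0273,0]]]'; python3 - <<'E'
from fr import *
p,M,s=tool();print('err',(tcp(np.radians(172.3))-p)@M,s['opening'],s['ft_force']@M, 'xdisp',((p-O)@D))
E
```

```text
t: 13.55
eef_pos: [626.8, 187.2, 232.3]
tcp_rot: [-3.141, -0.0, 2.005]
ft_force: [1.0, 3.1, -1.8]
opening: 0.239
err [ 0.02303367  1.06210489 -0.08694853] 0.2394779462976993 [2.39088795 2.19004991 1.74927832] xdisp [-11.38892509   5.63715124 232.33386607]
```

Forces are low and the rear of the circle is clear of the hopper, so I'll continue.

```bash
python3 -m pendant '[[[0.1,0,-0.0131,0,0],[0.1,0.0027,-0.0257,0.0019,0],[0.1,0.008,-0.037,0.0056,0],[0.1,0.0155,-0.0463,0.0109,0],[0.1,0.0248,-0.0528,0.0174,0],[0.1,0.0351,-0.0562,0.0246,0],[0.1,0.0458,-0.0563,0.0321,0],[0.1,0.0561,-0.053,0.0393,0]]]'; python3 - <<'E'
from fr import *
p,M,s=tool();print('err',(tcp(np.radians(292.3))-p)@M,s['opening'],s['ft_force']@M)
E
python3 -m pendant '[[[0.1,0.0093,0.0065,0.0065,0],[0.1,0.0169,0.0157,0.0118,0],[0.1,0.0222,0.027,0.0156,0],[0.1,0.025,0.0396,0.0175,0],[0.1,0.0251,0.0526,0.0176,0],[0.1,0.0224,0.0652,0.0157,0],[0.1,0.017,0.0766,0.0119,0],[0.1,0.0095,0.0858,0.0067,0]]]'; python3 - <<'E'
from fr import *
p,M,s=tool();print('err',(tcp(np.radians(52.3))-p)@M,s['opening'],s['ft_force']@M)
E
```

```text
t: 14.35
eef_pos: [556.3, 216.0, 193.2]
tcp_rot: [3.139, 0.002, 2.005]
ft_force: [10.0, -2.1, 0.1]
opening: 0.24
err [ 0.32170176 -0.11646665  0.09042545] 0.23997640335385687 [-6.16600657  8.21191532 -0.06008547]
t: 15.15
eef_pos: [629.5, 262.0, 185.7]
tcp_rot: [-3.139, -0.002, 2.006]
ft_force: [-1.7, 1.9, -0.5]
opening: 0.24
err [-1.05145914  0.02310122 -0.81327735] 0.23991617398337836 [ 2.43780522 -0.79446063  0.52724071]
```

```bash
python3 -m pendant '[[[0.1,-0.0092,0.0066,-0.0065,0],[0.1,-0.0196,0.01,-0.0137,0],[0.1,-0.0303,0.01,-0.0212,0],[0.1,-0.0406,0.0067,-0.0284,0],[0.1,-0.0499,0.0002,-0.0349,0],[0.1,-0.0575,-0.009,-0.0402,0],[0.1,-0.0628,-0.0203,-0.044,0],[0.1,-0.0656,-0.0329,-0.046,0]]]'; python3 -m pendant '[[[0.1,0,-0.0131,0,0],[0.1,0.0027,-0.0257,0.0019,0],[0.1,0.008,-0.037,0.0056,0],[0.1,0.0155,-0.0463,0.0109,0],[0.1,0.0248,-0.0528,0.0174,0],[0.1,0.0351,-0.0562,0.0246,0],[0.1,0.0458,-0.0563,0.0321,0],[0.1,0.0561,-0.053,0.0393,0]]]'; python3 - <<'E'
from fr import *
p,M,s=tool();print('err',(tcp(np.radians(292.3))-p)@M,s['opening'],s['ft_force']@M)
c=cam('side');cv2.imwrite('pics/side7.png',cv2.resize(c['image'][170:320,130:290],None,fx=4,fy=4))
E
```

```text
t: 15.95
eef_pos: [626.5, 186.7, 232.5]
tcp_rot: [-3.141, -0.0, 2.005]
ft_force: [-0.2, 4.1, -4.9]
opening: 0.24
t: 16.75
eef_pos: [556.3, 215.6, 193.4]
tcp_rot: [3.139, 0.002, 2.005]
ft_force: [10.7, -2.3, 0.6]
opening: 0.241
err [0.66498121 0.11492221 0.30589963] 0.24057442798353817 [-6.53835419  8.73880996 -0.51608428]
```

View pics/side7.png

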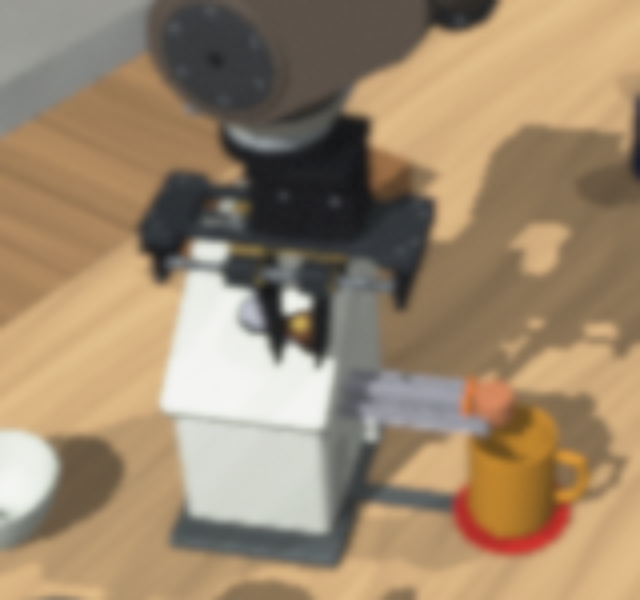

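The capsule is at the chute lip over the mug at about (253,268), and the crank is at about 11.4 rad. I'll finish the turn.

```bash
python3 -m pendant '[[[0.1,0.0037,0.0021,0.0026,0],[0.1,0.0072,0.0047,0.005,0],[0.1,0.0105,0.0076,0.0073,0],[0.1,0.0135,0.011,0.0094,0],[0.1,0.0162,0.0147,0.0113,0],[0.1,0.0186,0.0187,0.013,0],[0.1,0.0207,0.0229,0.0145,0],[0.1,0.0224,0.0274,0.0157,0]]]'; python3 - <<'E'
from fr import *
p,M,s=tool();print('err',(tcp(np.radians(337.9))-p)@M,s['opening'],s['ft_force']@M)
for n in('top','side'):
    c=cam(n);cv2.imwrite(f'pics/{n}8.png',cv2.resize(c['image'][170:320,130:290] if n=='side' else c['image'][190:260,200:280],None,fx=4 if n=='side' else 7,fy=4 if n=='side' else 7))
E
```

```text
t: 17.6
eef_pos: [571.3, 248.2, 177.1]
tcp_rot: [-3.141, 0.0, 2.005]
ft_force: [1.0, -3.7, 2.4]
opening: 0.242
err [-0.10540609  0.19824365 -0.28081645] 0.242341511987668 [-3.74062622 -0.61729642 -2.38332071]
```

View pics/side8.png

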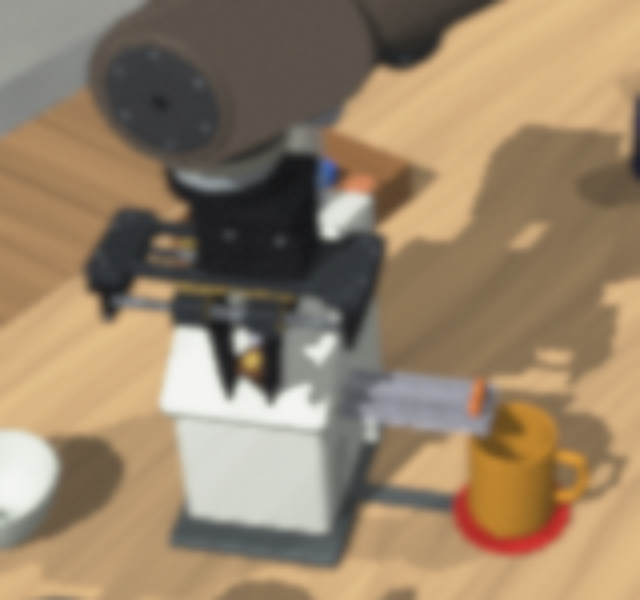

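The capsule has left the lip; only the orange pusher remains at (249,268), and the mug has not moved. I'll release, rise clear and check from the top view.

```bash
python3 -m pendant '[[[0.5,0,0,0,0],[0.9,0,0,0,0],[1,0,0,0,0],[1,0,0,0,0],[1,0,0,-0.005,0],[1,0,0,-0.03,0],[1,0,0,-0.06,0],[1,0,0,-0.1,0]]]'; python3 -m pendant '[[[1,0,0,-0.02,0],[1,0.02,0,-0.04,0],[1,0.05,0,-0.06,0],[1,0.08,0,-0.07,0],[1,0.11,0,-0.07,0],[1,0.13,0,-0.07,0],[1,0.14,0,-0.07,0],[1,0.14,0,-0.07,0]]]'; python3 - <<'E'
from fr import *
p,M,s=tool();print(p,s['ft_force'],s['opening'],s['t'])
for n in('top','side'):
    c=cam(n);P=cloud(c);hs=cv2.cvtColor(c['image'],cv2.COLOR_BGR2HSV)
    def f(lo,hi,ce,r,zz):
        m=cv2.inRange(hs,lo,hi)>0; q=P[m&(c['range_z']>0)];q=q[(np.hypot(q[:,0]-ce[0],q[:,1]-ce[1])<r)&(q[:,2]>zz[0])&(q[:,2]<zz[1])]; return q
    q=f((10,130,50),(28,255,255),(464,99.5),80,(70,90)); print(n,'rim',len(q),q[:,:2].min(0),q[:,:2].max(0))
    q=f((0,80,60),(13,255,255),(464,99.5),32,(5,60)); print('copper in mug',len(q), np.median(q,0) if len(q) else '')
    b=np.zeros((560,560,3),np.uint8)
    a=cv2.resize(c['image'][215:260,220:270],None,fx=12,fy=12,interpolation=cv2.INTER_CUBIC) if n=='top' else c['image']
    cv2.imwrite(f'pics/{n}9.png',a)
E
```

```text
t: 18.5
eef_pos: [570.7, 247.9, 277.6]
tcp_rot: [-3.139, -0.0, 2.005]
ft_force: [0.3, 0.9, -0.4]
opening: 0.857
t: 19.3
eef_pos: [511.9, 375.8, 347.4]
tcp_rot: [-3.142, -0.0, 2.007]
ft_force: [-0.2, -0.4, -0.3]
opening: 0.997
[511.89862203 375.76746816 347.39387001] [-0.23643486 -0.42898739 -0.32089989] 0.99721413619526 19.3
top rim 54 [428.54947091  68.17237954] [488.08097615 132.55805289]
copper in mug 36 [459.44528142  94.96657384  30.12257194]
side rim 146 [424.18694157  67.41364334] [487.27881839 133.59577929]
copper in mug 8 [479.75649462 124.98066923  13.19054635]
```

```bash
python3 -c "
from cell import env
env.job_done();print(env.state()['t'])"
```

```text
the job is handed in; nothing more can be done
the job is handed in; nothing more can be done
```

The job is done: the ochre mug stands on the red pad and the copper capsule dropped into it. I handed it in at about 19.4 s, with the gripper open and clear of everything.

**What I did:** I gripped the mug, slid it in low under the chute with its handle away from the chute, and set it upright on the pad. I then clamped the crank's wooden grip and turned it clockwise from about −0.48 to 12.2 rad in one hold, with a few checks along the way. Forces read between moves during cranking stayed around 11 N or less, and the robot never came near the capsule.

**Last checks:**
- **Capsule:** The top camera shows a copper patch inside the mug with its top at about 30 mm, where a capsule lying on the mug floor should be (about 29 mm). The side view showed the chute lip empty apart from the orange pusher.
- **Side-view disagreement:** My side-camera colour check found 8 pixels near the mug wall at 13 mm height. I discounted them because that camera cannot see the mug floor.
- **Mug:** The rim is centred within a few millimetres of the pad centre and still at full height, so it is upright.
- **Not checked by eye:** The final top close-up was refused because I had used all 12 pictures, so the last result rests on measured numbers only. I did not re-measure the navy mug, kettle or canister; the arm's moves kept clear of all three.

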